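# Hang a second template on a sprung hook

## Task

A short plywood template already hangs on the sprung hook. Draw the tall plywood template straight up out of its wooden block and hang it on the same hook, in front of the short one: pass its hole over the hook's turned-up end, press the short template gently back against the spring with it until there is room behind the turned-up end, lower it until it rests on the bar, and only then let go. The short template must stay on the hook; do not ram anything or force the spring to its stop, and leave the other things where they are.

Things in the scene. Friction and masses are not known exactly. Their poses are not given: they have to be found in the camera images.
- foot_mid (a point): fixed steel hook stand: point mid-top of its grey foot (120x80x12 mm), z up. An upright in the foot's slot carries a level round bar, 8 mm thick, axis 150 mm above the worktop, running along the stand's -x at y = 0. The bar's free end is turned straight up: this lip, 8 mm thick, tops out 164 mm above the worktop. A sprung ring (keeper) on the bar clamps what hangs there against the lip
- lip (a point): nominal top centre of the lip (75 mm from the foot's mid along -x, z 164 mm; x runs from lip to post). The upright is clamped anywhere up to 15 mm to either side of nominal along x, an offset this reading does NOT include: find it by touch or sight. y and z are true. The short template's front face rests on the lip's inner side, so 4 mm beyond the true lip axis
- keeper (a joint): travel of the keeper ring (36 mm wide) from its start place, m: grows away from the lip, hard stop at 0.0125. Its spring pushes 2.4 N at 0 plus 200 N/m. At the start it clamps the short plywood template (8 mm thick, 44-48 wide, 88 tall, round below, top edge 12 mm above the bar's top, hung square, not measured). With the tall one clamped too it reads 0.008
- tall_eye (a point): mid-point of the roof (upper edge) of the hanging hole in the tall plywood template: 8 mm thick (x), 44 mm wide (y), 72 mm over two round ears below the hole, 172 mm tall (z). The hole is 20 mm wide and 26 high, its top corners bevelled 5 mm. This point is 86 mm above the template's flat lower end; the bridge above it is 12 mm high and 44 wide, then rises the handle
- tall_grip (a point): middle of the tall template's straight handle, 50 mm above tall_eye, same axes: 34 mm wide (y), 8 mm thick (x), free from 38 mm below to 36 mm above this point; grasp it across its 34 mm width. The template weighs about 100 g
- tall_template: the tall template itself: origin in the middle of its flat lower end, axes as tall_eye. Pressed against the short one it rubs with up to about 5 N when lowered, which is not yet the bar; fully down, the hole's roof is at the bar's top, 154 mm above the worktop
- rack: fixed wooden block, 60 (x) x 100 (y) x 40 mm (z), origin mid-underside. The tall template stands upright in its slot (10 mm wide in x, 50 long in y, floor 10 mm above the worktop), its thickness along the block's x; it draws out straight up
- jar: bystander: clear jar with a white lid, 92 mm across, 138 mm tall; origin in the middle of its underside
- spice: bystander: small spice jar with a green cap, 44 mm across, 99 mm tall; origin in the middle of its underside
- tin: bystander: food tin, 58 mm across, 72 mm tall; origin in the middle of its underside
- pot: bystander: small pot with a white screw lid, 40 mm across, 38 mm tall; origin in the middle of its underside
- pliers: bystander: pliers with black grips lying flat, 45 x 137 x 10 mm; origin in the middle of its underside
- spool: bystander: spool of solder wire, 48 mm across, 22 mm high; origin in the middle of its underside
- tape: bystander: roll of masking tape lying flat, 96 mm across, 25 mm high; origin in the middle of its underside

How it is judged:
On the way, in this order (a step that is already met when the one before it is completed fails the run):
1. the tall template is drawn up out of its block (height (world z) of tall_eye above 0.145 m), for 0.1 s.
2. with the hole of the tall template over the hook's end, keeper and short template are pressed back by more than a template's thickness (value of joint keeper above 0.008 m and y of tall_eye in the frame of foot_mid between -0.008 and 0.008 m and z of tall_eye in the frame of foot_mid between 0.138 and 0.173 m), for 0.1 s.
3. the tall template rests on the bar while still held (contact force between the fingers and tall_template above 1 N and contact force between tall_template and upright above 0.3 N and x of tall_eye in the frame of foot_mid between -0.085 and -0.049 m and y of tall_eye in the frame of foot_mid between -0.008 and 0.008 m and z of tall_eye in the frame of foot_mid between 0.138 and 0.1455 m), for 0.1 s.
At the end, for the whole second after the job is handed in: The tall template hangs still, upright and square (within 0.15 rad) on the bar, its hole's roof at bar height within 4 mm and within 8 mm of the bar's line, clamped against the lip; the short one is still behind it, so that the keeper stands 6.5 to 9.5 mm back (x of tall_eye in the frame of foot_mid between -0.085 and -0.049 m and y of tall_eye in the frame of foot_mid between -0.008 and 0.008 m and z of tall_eye in the frame of foot_mid between 0.138 and 0.1455 m and value of joint keeper between 0.0065 and 0.0095 m and contact force between tall_template and upright above 0.5 N and angle between tall_template's own z axis and vertical below 0.15 rad and angle between the x axis of tall_template and the x axis of foot_mid, either way round below 0.15 rad and linear speed of tall_template below 0.02 m/s and velocity of joint keeper below 0.01 m/s); the robot touches nothing.
It fails at once if while the tall template is held, the stand's upright (post, bar, lip, keeper) is pressed or struck with more than 20 N (contact force between the fingers and tall_template above 1 N and contact force between upright and anything else above 20 N).
It fails at once if the keeper is forced to its stop (value of joint keeper above 0.0124 m).
It fails at once if the short template comes off the hook (value of joint keeper below -0.0015 m).
It fails at once if a bystander is shoved by more than 30 mm (distance of any of jar, spice, tin, pot, pliers, spool, tape from where it was at the start of the episode above 0.03 m).
It also fails if it takes over 61 s, if anything falls off the work surface, if the arm or the gripper's body presses on something with over 40 N, if the wrist force passes 120 N, or if a joint passes its speed limit or range.

## Robot

A 6-joint arm with a two-finger parallel gripper is mounted at the origin on a cart in front of the work surface, level with it; the furniture and walls round the work are solid. World frame = base frame: x ahead of the robot, y to its left, z up, the work surface at z = 0. Lengths are in m, angles in rad, forces in N, time in s.
With the tool pointing down it reaches from about 0.375 to 0.9 m from the base axis. Payload 3.1 kg.
Tool frame: the origin (TCP) lies midway between the tips of the shut fingers; the grasp point (between the pads) lies 19 mm behind it; z points along the fingers, x is the direction in which the jaws open and shut, and the axes are right-handed (so a half turn about z gives the same grasp; the last joint's range is limited). The gripper opens to 85 mm and grips with 20 to 120 N. Pads are 22 mm wide; open, the fingers measure 114 mm over their backs; the gripper's body (76 mm by 85 mm) begins 54 mm behind the grasp point. The pads swing forward as they close: fully open they stand 13 mm farther back than shut.
Start: joints at [-1.466, 0.527, 1.433, -0, 1.181, -0.178], TCP at [0.174, -0.6, 0.231] pointing down, gripper open.
Joint ranges: [-3.08, 3.08], [-0.75, 2.2], [0.22, 2.44], [-1.43, 4.57], [0, 2.65], [-2.85, 2.85]. Speed limits (rad/s): [2.79, 2.79, 3.14, 3.14, 3.14, 3.14].

## Interface

Orientations are given as a unit quaternion [x, y, z, w].
In Python, from station import * gives the robot as it stands.
- The arm moves only by the tool servo_tool, never from a script. Its argument "targets" is a list of rows, each a list of 6 numbers: the shift along the tool's x, y, z in mm, then the turn, a rotation vector about the tool's x, y, z in degrees. A call has 1 to 10 rows; each row is the pose to reach, as a shift and turn from the pose commanded when the call began, along the tool's axes at that moment; what a row does not reach only later rows make up. A row lasts 1/8 s, in which the tool goes at most 62.5 mm and 10.7 degrees, less where a joint would pass 70% of its speed; a pose out of reach is approached as far as the arm can. A call with a gripper value outside its range is refused whole. "gripper" is the finger opening in mm, from 0 to 85.4, set as the call begins (left out, the last holds). The fingers move at their own pace and stop on an object; "newtons" is the grip in N (left out, the last holds). Time passes only in rows, so rows that repeat a pose let the fingers close. It gives the time, the measured TCP pose, the force and the opening at its end, in the units of the state.
- sense(): the state, without advancing time (a new reading comes with each control period).
- snapshot(name): name is "side" or "top"; returns a dict with "color" (420x560x3 uint8, red, green, blue), "vfov" (degrees; the focal length in pixels is half the picture's height over the tangent of half this angle, whatever the lens; pixels are square), "cx", "cy" (the principal point, pixels), "R" (3x3) and "t" (3): a world point X has camera coordinates R X + t. Camera axes: x right, y down, z forward; pixel columns grow to the right and rows downward; lengths in m; the calibration is good to about 2 mm. A picture is of the moment at which its call begins. There is no depth.
- sign_off(): hands the job in, once; it reports no verdict.
The state is a dict: "t": time; "q": joint angles; "qd": joint speeds; "tau": joint torques, N m; "tcp_pos": TCP position; "tool_rot": TCP orientation; "force": force on the tool from outside, world axes, zero at the start; "ft_torque": the same for the moment, N m; "finger_gap": opening from 0.0 (shut) to 1.0 (fully open).
Only numpy, scipy, OpenCV 4.12 (cv2) and the standard library are available. Lean on these libraries where they do the work, as an engineer would, in place of code of your own. Each camera call takes 0.05 s, during which the arm holds its last target. There are 200 camera calls.

## Working session

There is one attempt and no reset: what is moved stays moved. The work goes in short steps, Python scripts to look and compute and a tool call to move; the robot and the scene stay as the last step left them, time stands still between calls to the robot, and variables do not carry over. Pictures are saved under pics/ and viewed, about 8 in all and at most 12, crops included, and the job is handed in when it is done.

Besides the shell and the picture viewer there is one more tool, called after "Call:" in YAML: its name, and indented under it one key for each argument. servo_tool: Moves the arm, as the interface text tells. Its arguments: {"type":"object","properties":{"targets":{"type":"array","items":{"type":"array","items":{"type":"number"}}},"gripper":{"type":"number"},"newtons":{"type":"number"}},"required":["targets"]}

```bash
mkdir -p pics; ls
python3 - <<'E'
from station import *
import cv2,pickle
s=sense();print({k:s[k] for k in('t','tcp_pos','tool_rot','force','finger_gap')})
for n in('side','top'):
    d=snapshot(n);pickle.dump(d,open(f'pics/{n}0.pkl','wb'))
    print(n,d['vfov'],d['cx'],d['cy'],d['R'],d['t'])
    cv2.imwrite(f'pics/{n}0.png',cv2.cvtColor(d['color'],cv2.COLOR_RGB2BGR))
E
```

```text
pics
{'t': 0.0, 'tcp_pos': array([ 0.17433542, -0.59941898,  0.23032214]), 'tool_rot': array([ 7.99693737e-01, -6.00407105e-01, -7.64179791e-04, -8.07071806e-04]), 'force': array([ 0.19393938, -0.28391544, -0.97674715]), 'finger_gap': 0.9988831673815515}
side 51.35087316683177 276.9648759820893 212.75092353005616 [[-0.85371729 -0.52061339 -0.01133529]
 [-0.4607056   0.76526726 -0.44957353]
 [ 0.24272853 -0.37858646 -0.8931714 ]] [0.44620457 0.23218094 0.99606326]
top 48.73375796339419 276.5924917019892 214.10126905875785 [[ 0.06919833 -0.99758387 -0.00616481]
 [-0.96984039 -0.06582359 -0.23468462]
 [ 0.23371181  0.02221867 -0.97205202]] [0.0267009  0.51590903 0.8611843 ]
```

View pics/side0.png

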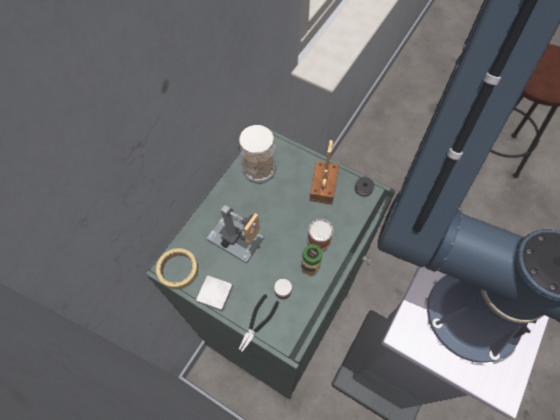

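View pics/top0.png

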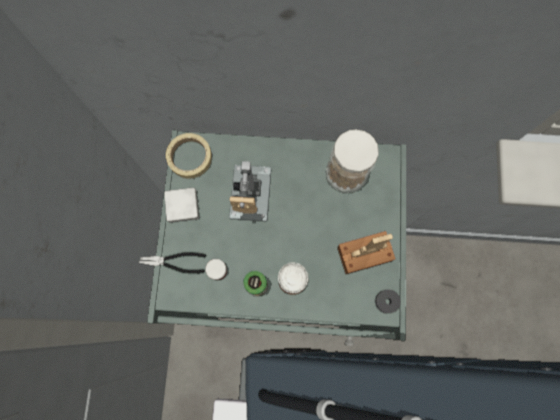

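```bash
cat > h.py <<'E'
import numpy as np,cv2,pickle
def K(d):
    f=d['color'].shape[0]/2/np.tan(np.radians(d['vfov']/2)); return f
def proj(d,X):
    c=np.asarray(X)@d['R'].T+d['t']; return K(d)*c[...,:2]/c[...,2:]+[d['cx'],d['cy']]
def atz(d,uv,z):
    r=d['R'].T@np.array([(uv[0]-d['cx'])/K(d),(uv[1]-d['cy'])/K(d),1]); o=-d['R'].T@d['t']
    return o+r*(z-o[2])/r[2]
def crop(d,x,y,w,h,s):
    im=cv2.cvtColor(d['color'],cv2.COLOR_RGB2BGR)[y:y+h,x:x+w]
    im=cv2.resize(im,None,fx=s,fy=s,interpolation=cv2.INTER_CUBIC)
    for i in range(0,w,10):
        cv2.line(im,(i*s,0),(i*s,6),(0,255,255),1); cv2.putText(im,str(x+i),(i*s,16),0,.33,(0,255,255),1)
    for i in range(0,h,10):
        cv2.line(im,(0,i*s),(6,i*s),(0,255,255),1); cv2.putText(im,str(y+i),(8,i*s+4),0,.33,(0,255,255),1)
    return im
def ld(n): return pickle.load(open(f'pics/{n}.pkl','rb'))
E
python3 - <<'E'
from h import *
t,s=ld('top0'),ld('side0')
m=np.vstack([np.hstack([crop(t,222,158,66,66,6),crop(t,334,226,66,66,6)])[:300],np.hstack([crop(s,204,200,66,66,6),crop(s,300,138,66,66,6)])[:,:]])
m=np.hstack([np.vstack([crop(t,225,155,57,72,4),crop(s,204,196,57,72,4)]),np.vstack([crop(t,335,226,72,50,4),crop(s,300,136,72,94,4)])]) if 0 else None
a=np.hstack([crop(t,224,158,56,70,7)[:,:392],crop(t,336,226,57,70,7)])
b=np.hstack([crop(s,204,200,60,66,6),crop(s,304,138,60,70,6)[:396]])
cv2.imwrite('pics/c1.png',a);cv2.imwrite('pics/c2.png',b)
E
```

```text
(no output)
```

View pics/c1.png

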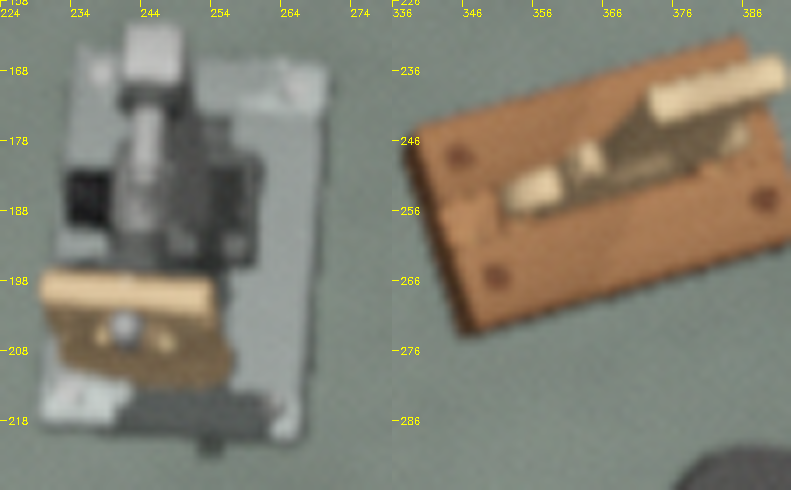

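View pics/c2.png

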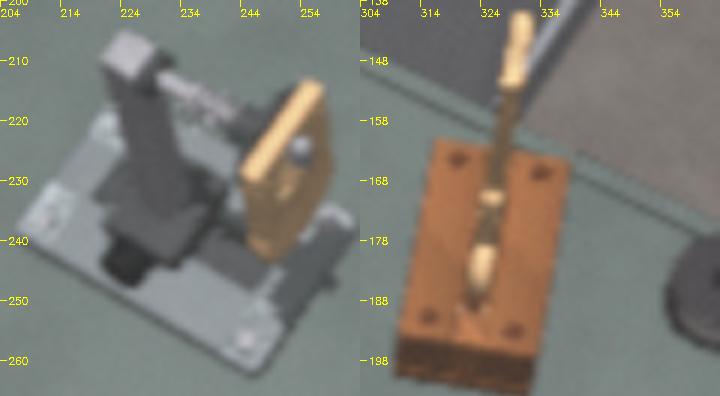

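Run:
```python
from h import *
from scipy.optimize import least_squares
t,s=ld('top0'),ld('side0')
T=lambda x,y:(224+x/7-.5,158+y/7-.5)
T2=lambda x,y:(336+(x-392)/7-.5,226+y/7-.5)
S=lambda x,y:(204+x/6-.5,200+y/6-.5)
S2=lambda x,y:(304+(x-360)/6-.5,138+y/6-.5)
def fit(obs,x0):
    # obs: (cam, local xyz, px)
    def w(p,l): c,q=np.cos(p[2]),np.sin(p[2]); return np.array([p[0]+c*l[0]-q*l[1],p[1]+q*l[0]+c*l[1],l[2]])
    r=lambda p:np.concatenate([proj(d,w(p,l))-px for d,l,px in obs])
    o=least_squares(r,x0); print(np.round(o.x,4),np.degrees(o.x[2]).round(2)); print(np.round(r(o.x).reshape(-1,2),1).tolist()); return o.x,w
for px in [T(328,65),T(300,445),T(42,420),T(78,45)]: print(atz(t,px,.012).round(4))
for px in [S(20,227),S(257,375)]: print(atz(s,px,.012).round(4))
z=.012
foot,w=fit([(t,(.06,-.04,z),T(328,65)),(t,(-.06,-.04,z),T(300,443)),(t,(-.06,.04,z),T(42,420)),(t,(.06,.04,z),T(79,45)),
 (s,(.06,.04,z),S(20,225)) if 0 else (s,(.06,.04,z),S(20,225))],[.5,0,0]) if 0 else (None,None)
print('rack')
for px in [T2(412,125),T2(742,36),T2(472,328)]: print(atz(t,px,.04).round(4))
for px in [S2(435,140),S2(570,158),S2(532,357),S2(398,335)]: print(atz(s,px,.04).round(4))
print('lip top',atz(t,T(124,326),.164).round(4),atz(s,S(302,150),.164).round(4))
print('short top edge', [atz(t,T(*p),.166).round(4) for p in((42,270),(214,278),(212,310),(42,302))])
print('handle top',[atz(t,T2(*p),.182).round(4) for p in((650,90),(785,60),(783,88),(655,122))])
print('handle top side',[atz(s,S2(*p),.182).round(4) for p in((513,10),(532,14),(520,85),(502,84))])
for p in [(42,420)]: print(atz(t,T(*p),.012))
for n,d in(('top',t),('side',s)):
    print(n,'cam',-d['R'].T@d['t'])
```

```text
[0.6284 0.0837 0.012 ]
[0.5083 0.0834 0.012 ]
[0.5108 0.1611 0.012 ]
[0.6297 0.1611 0.012 ]
[0.6272 0.1604 0.012 ]
[0.5085 0.164  0.012 ]
rack
[ 0.4662 -0.0653  0.04  ]
[ 0.4987 -0.1591  0.04  ]
[ 0.4093 -0.0844  0.04  ]
[ 0.4985 -0.157   0.04  ]
[ 0.4438 -0.1789  0.04  ]
[ 0.4115 -0.0836  0.04  ]
[ 0.4645 -0.064   0.04  ]
lip top [0.5022 0.1235 0.164 ] [0.5005 0.1267 0.164 ]
short top edge [array([0.5149, 0.1453, 0.166 ]), array([0.5158, 0.1016, 0.166 ]), array([0.5074, 0.1014, 0.166 ]), array([0.5066, 0.1445, 0.166 ])]
handle top [array([ 0.4526, -0.1061,  0.182 ]), array([ 0.4623, -0.1386,  0.182 ]), array([ 0.4553, -0.1382,  0.182 ]), array([ 0.4448, -0.1074,  0.182 ])]
handle top side [array([ 0.4643, -0.1366,  0.182 ]), array([ 0.4572, -0.1387,  0.182 ]), array([ 0.4457, -0.1077,  0.182 ]), array([ 0.4517, -0.1046,  0.182 ])]
[0.51076241 0.16113211 0.012     ]
top cam [0.29723282 0.041461   0.95835646]
side cam [0.24612664 0.43171566 0.99909548]
```

```bash
cat >> h.py <<'E'
from scipy.spatial.transform import Rotation as Rn
def go(p,yaw,s):
    "row to reach TCP p pointing down, tool x at yaw deg (world)"
    R0=Rn.from_quat(s['tool_rot']); R1=Rn.from_euler('z',yaw,degrees=True)*Rn.from_euler('x',180,degrees=True)
    return np.r_[R0.inv().apply(np.array(p)-s['tcp_pos'])*1e3,(R0.inv()*R1).as_rotvec(degrees=True)].round(1).tolist()
E
python3 - <<'E'
from h import *
from station import *
s=sense(); print(go((.4545,-.122,.26),-70.4,s),go((.4545,-.122,.122),-70.4,s))
t,S=ld('top0'),ld('side0')
for z in(.15,.17,.19,.21): print(z,atz(t,(245.4,164.9),z),atz(S,(225.7,208.2),z))
print('jar',atz(t,(355,150),.138))
E
```

```text
[-380.4, -402.3, -28.7, -0.0, 0.1, -3.4] [-380.2, -402.2, 109.3, -0.0, 0.1, -3.4]
0.15 [0.58068315 0.1236995  0.15      ] [0.57892668 0.12021772 0.15      ]
0.17 [0.57367015 0.12166479 0.17      ] [0.57108775 0.12755489 0.17      ]
0.19 [0.56665714 0.11963008 0.19      ] [0.56324882 0.13489206 0.19      ]
0.21 [0.55964414 0.11759537 0.21      ] [0.55540989 0.14222923 0.21      ]
jar [ 0.62819824 -0.07835056  0.138     ]
```

Call:
servo_tool:
  targets:
    - [-38,-40,-29,0,0,-3.4]
    - [-76,-80,-29,0,0,-3.4]
    - [-114,-121,-29,0,0,-3.4]
    - [-152,-161,-29,0,0,-3.4]
    - [-190,-201,-29,0,0,-3.4]
    - [-228,-241,-29,0,0,-3.4]
    - [-266,-282,-29,0,0,-3.4]
    - [-304,-322,-29,0,0,-3.4]
    - [-342,-362,-29,0,0,-3.4]
    - [-380.4,-402.3,-28.7,0,0.1,-3.4]
  gripper: 65

```text
t: 1.35
tcp_pos: [0.4552, -0.1209, 0.2599]
tool_rot: [0.817, -0.576, 0.001, 0.001]
force: [1.1, -1.1, 1.0]
finger_gap: 0.76
```

Call:
servo_tool:
  targets:
    - [0,0,0,0,0,0]
    - [0,0,0,0,0,0]
    - [0,0,0,0,0,0]

```text
t: 1.72
tcp_pos: [0.4541, -0.1238, 0.2599]
tool_rot: [0.817, -0.577, 0.001, 0.001]
force: [-0.5, -0.0, 1.1]
finger_gap: 0.762
```

Run:
```python
from h import *
from station import *
s=sense(); print(s['t'],s['tcp_pos'],s['force'],s['q'].round(3),s['qd'].round(3),go((.4545,-.122,.122),-70.4,s))
d=snapshot('top');cv2.imwrite('pics/c3.png',crop(d,300,190,110,110,5))
```

```text
1.725 [ 0.45406437 -0.12379634  0.2599031 ] [-0.53430167 -0.03727027  1.14990806] [-0.503  0.281  1.772 -0.002  1.088  0.728] [-0.007  0.    -0.002  0.003 -0.001  0.002] [-1.8, -1.1, 137.9, 0.0, -0.1, -0.1]
```

View pics/c3.png

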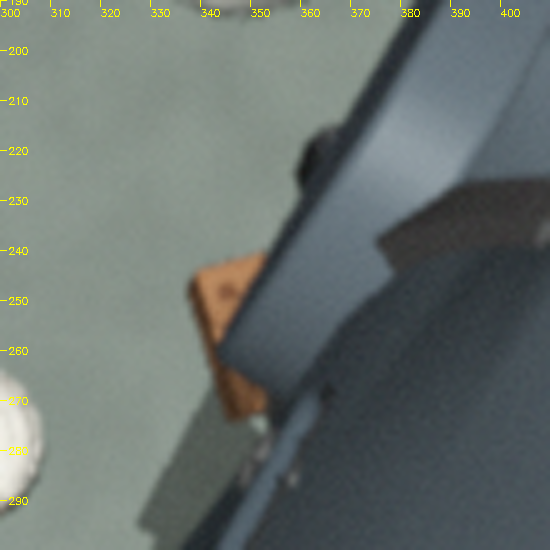

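Call:
servo_tool:
  targets:
    - [-1,0,35,0,0,0]
    - [-1,0,75,0,0,0]
    - [-1,0,115,0,0,0]
    - [-1,0,138,0,0,0]
    - [-1,0,138,0,0,0]

```text
t: 2.4
tcp_pos: [0.4529, -0.1225, 0.1206]
tool_rot: [0.816, -0.577, -0.001, 0.001]
force: [0.9, -0.7, -0.6]
finger_gap: 0.76
```

Run:
```python
from h import *
from station import *
s=sense(); print(s['t'],s['tcp_pos'],s['force'],go((.4545,-.122,.122),-70.4,s))
d=snapshot('side');cv2.imwrite('pics/c4.png',crop(d,270,110,100,100,6))
```

```text
2.4 [ 0.45291854 -0.12252706  0.12063109] [ 0.91553165 -0.65748418 -0.55123567] [0.0, -1.7, -1.4, 0.2, 0.1, -0.1]
```

View pics/c4.png

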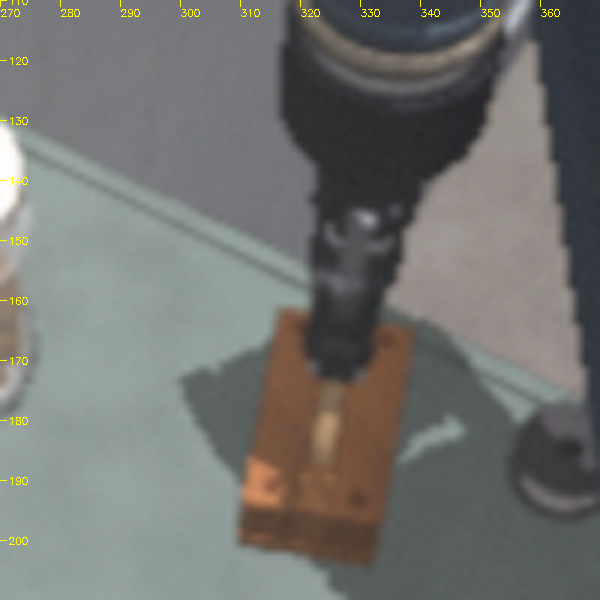

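Call:
servo_tool:
  targets:
    - [0,-1,0,0,0,0]
    - [0,-1,0,0,0,0]
    - [0,-1,0,0,0,0]
    - [0,-1,0,0,0,0]
    - [0,-1,0,0,0,0]
    - [0,-1,0,0,0,0]
  gripper: 20
  newtons: 60

```text
t: 3.2
tcp_pos: [0.4561, -0.1219, 0.1233]
tool_rot: [0.817, -0.576, 0.002, 0.0]
force: [-0.6, 0.6, 6.5]
finger_gap: 0.387
```

Call:
servo_tool:
  targets:
    - [0,0,-4,0,0,0]
    - [0,0,-8,0,0,0]
    - [0,0,-15,0,0,0]
    - [0,0,-25,0,0,0]
    - [0,0,-40,0,0,0]
    - [0,0,-55,0,0,0]
    - [0,0,-70,0,0,0]
    - [0,0,-85,0,0,0]
    - [0,0,-100,0,0,0]
    - [0,0,-100,0,0,0]

```text
t: 4.45
tcp_pos: [0.4559, -0.1217, 0.2234]
tool_rot: [0.817, -0.576, 0.002, 0.0]
force: [0.7, 0.3, -0.6]
finger_gap: 0.389
```

Run:
```python
from h import *
from station import *
s=sense(); print(s['t'],s['tcp_pos'],s['force'],s['finger_gap']*85.4)
d=snapshot('side');pickle.dump(d,open('pics/side1.pkl','wb'));cv2.imwrite('pics/c5.png',crop(d,270,80,100,110,5))
```

```text
4.45 [ 0.45589032 -0.12172901  0.22335691] [ 0.66500578  0.33776051 -0.61582004] 33.216745936232606
```

View pics/c5.png

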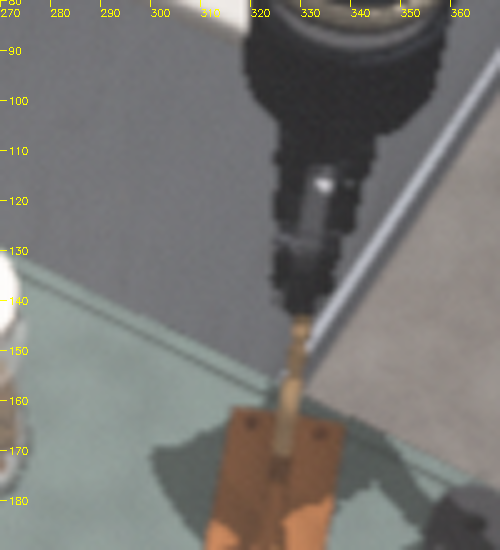

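Run:
```python
from h import *
from station import *
s=sense(); 
for p in((.455,-.122,.245),(.452,0,.245),(.450,.1235,.245)): print(go(p,-90,s))
t=ld('top0'); print('spice',atz(t,(255,283),.099),'tin',atz(t,(293,277),.072),'pot',atz(t,(216,269),.038))
```

```text
[0.5, 0.5, -22.4, -0.1, -0.1, 19.6]
[-115.5, -37.6, -22.7, -0.1, -0.1, 19.6]
[-232.5, -77.2, -23.0, -0.1, -0.1, 19.6]
spice [0.37096738 0.09173902 0.099     ] tin [0.38956065 0.0220297  0.072     ] pot [0.39841822 0.17485161 0.038     ]
```

Call:
servo_tool:
  targets:
    - [0,0,-12,0,0,0]
    - [0,0,-23,0,0,3]
    - [-20,-7,-23,0,0,6]
    - [-50,-17,-23,0,0,9]
    - [-85,-28,-23,0,0,12]
    - [-120,-40,-23,0,0,15]
    - [-155,-51,-23,0,0,18]
    - [-190,-63,-23,0,0,19.6]
    - [-218,-72,-23,0,0,19.6]
    - [-232.5,-77,-23,0,0,19.6]

```text
t: 5.75
tcp_pos: [0.4494, 0.1247, 0.2447]
tool_rot: [0.708, -0.706, 0.001, 0.001]
force: [-0.5, -0.6, -0.8]
finger_gap: 0.388
```

Call:
servo_tool:
  targets:
    - [0,0,10,0,0,0]
    - [0,0,25,0,0,0]
    - [0,0,40,0,0,0]
    - [0,0,48,0,0,0]
    - [0,0,48,0,0,0]
    - [0,0,48,0,0,0]

```text
t: 6.5
tcp_pos: [0.4502, 0.1231, 0.1969]
tool_rot: [-0.707, 0.707, -0.001, -0.0]
force: [-0.3, 1.1, -1.1]
finger_gap: 0.386
```

Run:
```python
from h import *
from station import *
s=sense(); print(s['t'],s['tcp_pos'],s['force'],s['q'].round(2),go((.485,.1235,.196),-90,s))
d=snapshot('side');pickle.dump(d,open('pics/side2.pkl','wb'));cv2.imwrite('pics/c6.png',crop(d,190,155,100,100,6))
x=s['tcp_pos'][0];
for n,p in dict(roof=(x,.1235,.169),hb=(x,.1235,.143),bot=(x,.1235,.083),botL=(x,.1455,.083),botR=(x,.1015,.083),lip=(.502,.1235,.164)).items(): print(n,((proj(d,np.array(p))-[190,155]+.5)*6).round())
```

```text
6.5 [0.45018533 0.1231015  0.19687925] [-0.30253709  1.10069706 -1.0967437 ] [ 0.03  0.37  1.86 -0.    0.91  1.6 ] [-0.4, -34.8, 0.9, -0.1, -0.1, -0.0]
roof [512. 475.]
hb [513. 504.]
bot [516. 568.]
botL [485. 615.]
botR [546. 521.]
lip [387. 411.]
```

View pics/c6.png

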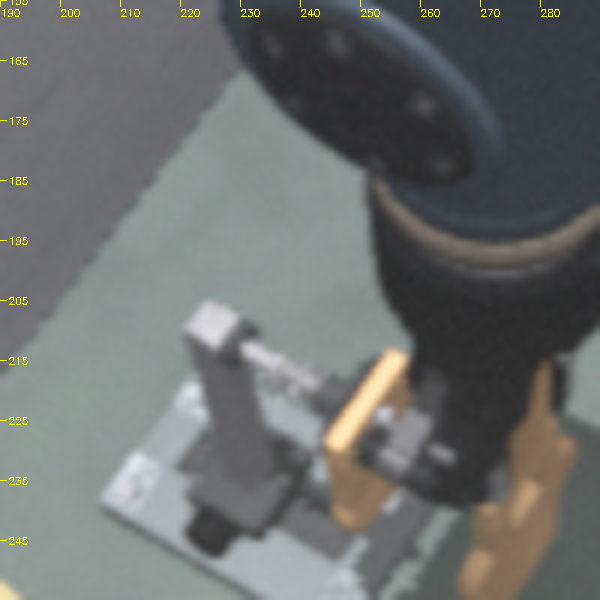

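Run:
```python
from h import *
d=ld('side2'); im=crop(d,250,208,50,50,12)
im=cv2.convertScaleAbs(im,alpha=1.6,beta=20)
x=.4495
for p in [(x-.004,.1235+a,.169+b) for a,b in((-.005,0),(.005,0),(.01,-.005),(.01,-.026),(-.01,-.026),(-.01,-.005),(.022,-.086),(-.022,-.086),(.036,-.04),(.0,.012))]:
    u=(proj(d,np.array(p))-[250,208]+.5)*12; cv2.circle(im,tuple(int(v) for v in u),2,(255,0,255),-1)
cv2.imwrite('pics/c7.png',im)
```

```text
(no output)
```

View pics/c7.png

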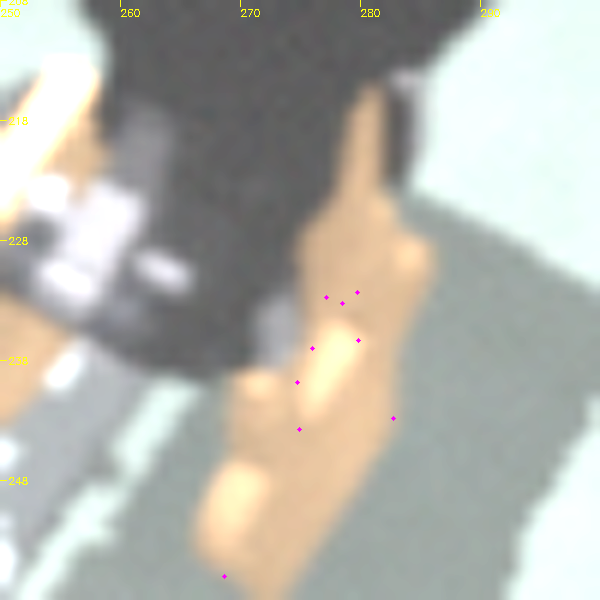

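Call:
servo_tool:
  targets:
    - [0,-10,0,0,0,0]
    - [0,-20,0,0,0,0]
    - [0,-30,0,0,0,0]
    - [0,-36,0,0,0,0]
    - [0,-38,0,0,0,0]
    - [0,-40,0,0,0,0]
    - [0,-40,0,0,0,0]

```text
t: 7.42
tcp_pos: [0.4897, 0.1234, 0.1966]
tool_rot: [0.707, -0.707, 0.001, 0.0]
force: [1.4, 0.0, -1.3]
finger_gap: 0.387
```

Call:
servo_tool:
  targets:
    - [0,-1,0,0,0,0]
    - [0,-2,0,0,0,0]
    - [0,-3,0,0,0,0]
    - [0,-3,0,0,0,0]

```text
t: 7.92
tcp_pos: [0.4929, 0.1234, 0.1966]
tool_rot: [-0.707, 0.707, -0.001, -0.0]
force: [0.2, 0.6, -0.4]
finger_gap: 0.388
```

Call:
servo_tool:
  targets:
    - [0,-1,0,0,0,0]
    - [0,-2,0,0,0,0]
    - [0,-3,0,0,0,0]
    - [0,-3,0,0,0,0]

```text
t: 8.43
tcp_pos: [0.4959, 0.1234, 0.1966]
tool_rot: [-0.707, 0.707, -0.001, -0.0]
force: [-0.5, 0.8, -0.8]
finger_gap: 0.385
```

Call:
servo_tool:
  targets:
    - [0,-1,0,0,0,0]
    - [0,-2,0,0,0,0]
    - [0,-2,0,0,0,0]
    - [0,-2,0,0,0,0]

```text
t: 8.93
tcp_pos: [0.4977, 0.1234, 0.1966]
tool_rot: [0.707, -0.707, 0.001, 0.0]
force: [-0.2, 1.1, -0.1]
finger_gap: 0.389
```

Call:
servo_tool:
  targets:
    - [0,-1,0,0,0,0]
    - [0,-2,0,0,0,0]
    - [0,-2,0,0,0,0]
    - [0,-2,0,0,0,0]

```text
t: 9.43
tcp_pos: [0.4998, 0.1234, 0.1966]
tool_rot: [0.707, -0.707, 0.001, 0.0]
force: [0.3, -0.3, -1.4]
finger_gap: 0.385
```

Call:
servo_tool:
  targets:
    - [0,-1,0,0,0,0]
    - [0,-1,0,0,0,0]
    - [0,-1,0,0,0,0]

```text
t: 9.8
tcp_pos: [0.5008, 0.1234, 0.1966]
tool_rot: [0.707, -0.707, 0.001, 0.0]
force: [0.8, -0.5, -1.5]
finger_gap: 0.388
```

Call:
servo_tool:
  targets:
    - [0,-1,0,0,0,0]
    - [0,-1,0,0,0,0]
    - [0,-1,0,0,0,0]

```text
t: 10.18
tcp_pos: [0.5018, 0.1234, 0.1966]
tool_rot: [0.707, -0.707, 0.001, 0.0]
force: [0.5, 0.1, -0.7]
finger_gap: 0.386
```

Call:
servo_tool:
  targets:
    - [0,-1,0,0,0,0]
    - [0,-1,0,0,0,0]
    - [0,-1,0,0,0,0]

```text
t: 10.55
tcp_pos: [0.5028, 0.1234, 0.1966]
tool_rot: [-0.707, 0.707, -0.001, -0.0]
force: [-0.4, -0.1, -0.6]
finger_gap: 0.389
```

Call:
servo_tool:
  targets:
    - [0,-1,0,0,0,0]
    - [0,-1,0,0,0,0]
    - [0,-1,0,0,0,0]

```text
t: 10.92
tcp_pos: [0.5038, 0.1234, 0.1966]
tool_rot: [0.707, -0.707, 0.001, 0.0]
force: [-0.3, 0.2, -0.6]
finger_gap: 0.386
```

Call:
servo_tool:
  targets:
    - [0,-1,0,0,0,0]
    - [0,-1,0,0,0,0]
    - [0,-1,0,0,0,0]

```text
t: 11.3
tcp_pos: [0.5045, 0.1234, 0.1966]
tool_rot: [0.707, -0.707, 0.001, 0.001]
force: [-1.2, -1.2, -1.7]
finger_gap: 0.39
```

Call:
servo_tool:
  targets:
    - [0,-1,0,0,0,0]
    - [0,-1,0,0,0,0]
    - [0,-1,0,0,0,0]

```text
t: 11.68
tcp_pos: [0.505, 0.1234, 0.1965]
tool_rot: [0.707, -0.707, 0.0, 0.001]
force: [-2.7, -0.9, 0.5]
finger_gap: 0.385
```

Call:
servo_tool:
  targets:
    - [0,-1,0,0,0,0]
    - [0,-1,0,0,0,0]
    - [0,-1,0,0,0,0]

```text
t: 12.05
tcp_pos: [0.5065, 0.1234, 0.1965]
tool_rot: [0.707, -0.707, 0.001, 0.001]
force: [-3.5, -0.4, 0.7]
finger_gap: 0.387
```

Run:
```python
from h import *
from station import *
d=snapshot('side');pickle.dump(d,open('pics/side3.pkl','wb'));s=sense();print(s['t'],s['tcp_pos'],s['force'],s['ft_torque'])
cv2.imwrite('pics/c8.png',cv2.convertScaleAbs(crop(d,205,195,66,66,10),alpha=1.5,beta=15))
```

```text
12.1 [0.50655036 0.12340444 0.19653757] [-2.88005182 -0.34498411  0.19320245] [-0.16082477  0.67913554 -0.01933483]
```

View pics/c8.png

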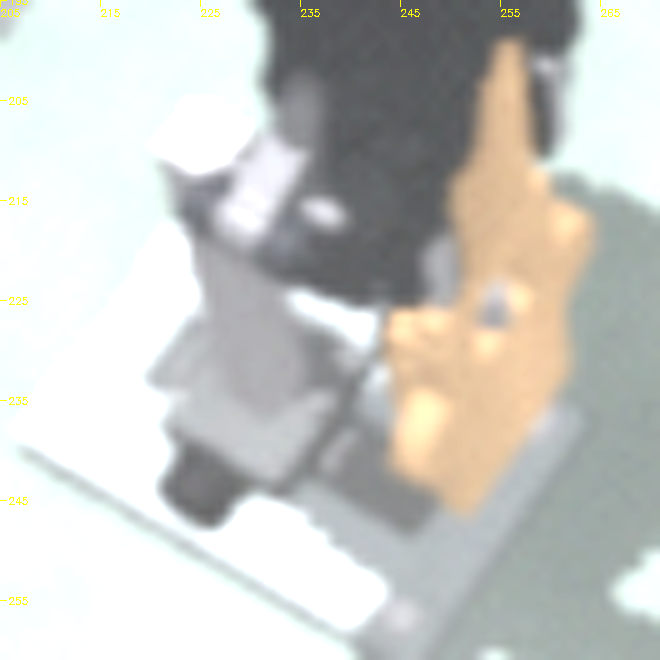

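Call:
servo_tool:
  targets:
    - [0,-1,0,0,0,0]
    - [0,-2,0,0,0,0]
    - [0,-3,0,0,0,0]
    - [0,-4,0,0,0,0]
    - [0,-5,0,0,0,0]
    - [0,-6,0,0,0,0]
    - [0,-6,0,0,0,0]
    - [0,-6,0,0,0,0]
  newtons: 100

```text
t: 13.1
tcp_pos: [0.5127, 0.1234, 0.1966]
tool_rot: [0.707, -0.707, 0.001, 0.0]
force: [-4.8, -0.7, 0.0]
finger_gap: 0.38
```

Call:
servo_tool:
  targets:
    - [0,-1,0,0,0,0]
    - [0,-2,0,0,0,0]
    - [0,-2,0,0,0,0]
    - [0,-2,0,0,0,0]

```text
t: 13.6
tcp_pos: [0.5147, 0.1234, 0.1966]
tool_rot: [0.707, -0.707, 0.001, 0.001]
force: [-4.5, -1.3, -0.7]
finger_gap: 0.381
```

Run:
```python
from h import *
from station import *
d=snapshot('side');pickle.dump(d,open('pics/side4.pkl','wb'));s=sense();print(s['t'],s['tcp_pos'],s['force'],s['ft_torque'])
a=cv2.convertScaleAbs(crop(ld('side3'),228,205,40,40,10),alpha=1.2);b=cv2.convertScaleAbs(crop(d,228,205,40,40,10),alpha=1.2)
cv2.imwrite('pics/c9.png',np.hstack([a,b]))
```

```text
13.65 [0.51471009 0.12339288 0.19658369] [-4.41507847 -1.7980358  -0.43803023] [-0.32790864  0.9939189  -0.06234555]
```

View pics/c9.png

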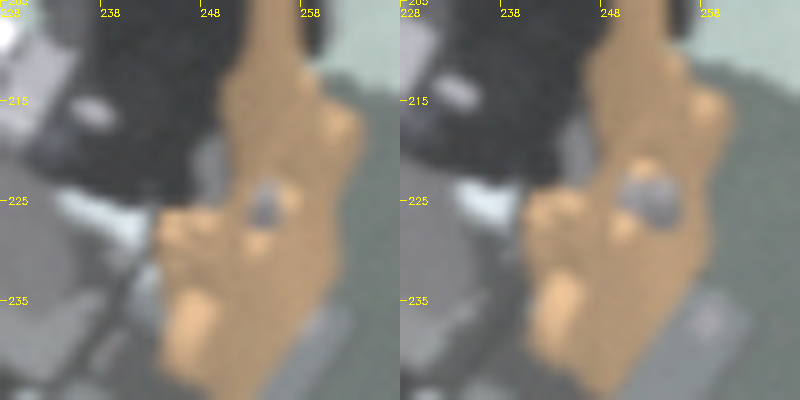

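Call:
servo_tool:
  targets:
    - [0,0,1,0,0,0]
    - [0,0,2,0,0,0]
    - [0,0,3,0,0,0]
    - [0,0,4,0,0,0]
    - [0,0,4,0,0,0]

```text
t: 14.28
tcp_pos: [0.5147, 0.1238, 0.1929]
tool_rot: [-0.707, 0.707, -0.001, -0.0]
force: [-4.9, -0.8, 1.5]
finger_gap: 0.378
```

Call:
servo_tool:
  targets:
    - [0,0,1,0,0,0]
    - [0,0,2,0,0,0]
    - [0,0,2,0,0,0]

```text
t: 14.65
tcp_pos: [0.5147, 0.1238, 0.1909]
tool_rot: [-0.707, 0.707, -0.001, -0.0]
force: [-5.1, -0.7, 1.5]
finger_gap: 0.377
```

Call:
servo_tool:
  targets:
    - [0,0,1,0,0,0]
    - [0,0,2,0,0,0]
    - [0,0,2,0,0,0]

```text
t: 15.02
tcp_pos: [0.5148, 0.1238, 0.1889]
tool_rot: [-0.707, 0.707, -0.001, -0.0]
force: [-3.8, -0.1, 1.7]
finger_gap: 0.379
```

Call:
servo_tool:
  targets:
    - [0,0,1,0,0,0]
    - [0,0,2,0,0,0]
    - [0,0,2,0,0,0]

```text
t: 15.4
tcp_pos: [0.5149, 0.1237, 0.1869]
tool_rot: [-0.707, 0.707, -0.001, -0.0]
force: [-5.5, 0.2, 1.0]
finger_gap: 0.384
```

Call:
servo_tool:
  targets:
    - [0,0,1,0,0,0]
    - [0,0,2,0,0,0]
    - [0,0,3,0,0,0]
    - [0,0,3,0,0,0]

```text
t: 15.9
tcp_pos: [0.5149, 0.1237, 0.1839]
tool_rot: [-0.707, 0.707, -0.001, -0.0]
force: [-5.2, -1.2, 1.5]
finger_gap: 0.383
```

Call:
servo_tool:
  targets:
    - [0,0,1,0,0,0]
    - [0,0,1,0,0,0]
    - [0,0,1,0,0,0]

```text
t: 16.27
tcp_pos: [0.5149, 0.1237, 0.1829]
tool_rot: [-0.707, 0.707, -0.001, 0.0]
force: [-5.2, -1.2, 1.5]
finger_gap: 0.381
```

Call:
servo_tool:
  targets:
    - [0,0,1,0,0,0]
    - [0,0,1,0,0,0]
    - [0,0,1,0,0,0]

```text
t: 16.65
tcp_pos: [0.5149, 0.1238, 0.1819]
tool_rot: [-0.707, 0.707, -0.001, 0.0]
force: [-5.6, -0.0, 2.0]
finger_gap: 0.379
```

Call:
servo_tool:
  targets:
    - [0,0,0.5,0,0,0]
    - [0,0,0.7,0,0,0]
    - [0,0,0.7,0,0,0]

```text
t: 17.02
tcp_pos: [0.5149, 0.1238, 0.1814]
tool_rot: [-0.707, 0.707, -0.001, 0.0]
force: [-5.8, -1.1, 2.1]
finger_gap: 0.377
```

Call:
servo_tool:
  targets:
    - [0,0,0.7,0,0,0]
    - [0,0,0.7,0,0,0]
    - [0,0,0.7,0,0,0]

```text
t: 17.4
tcp_pos: [0.515, 0.1238, 0.1812]
tool_rot: [-0.707, 0.707, -0.001, 0.0]
force: [-5.1, -0.7, 5.0]
finger_gap: 0.375
```

Call:
servo_tool:
  targets:
    - [0,0,0.5,0,0,0]
    - [0,0,0.5,0,0,0]
    - [0,0,0.5,0,0,0]
    - [0,0,0.5,0,0,0]

```text
t: 17.9
tcp_pos: [0.515, 0.1238, 0.1811]
tool_rot: [0.707, -0.707, 0.001, -0.0]
force: [-7.0, -0.5, 7.5]
finger_gap: 0.38
```

Call:
servo_tool:
  targets:
    - [0,0.7,0,0,0,0]
    - [0,1.4,0,0,0,0]
    - [0,2,0,0,0,0]
    - [0,2,0,0,0,0]
    - [0,2,0,0,0,0]
  newtons: 40

```text
t: 18.52
tcp_pos: [0.5147, 0.1237, 0.1812]
tool_rot: [-0.707, 0.707, -0.002, 0.002]
force: [-4.3, -0.8, 6.4]
finger_gap: 0.381
```

Run:
```python
from h import *
from station import *
d=snapshot('side');pickle.dump(d,open('pics/side5.pkl','wb'));s=sense();print(s['t'],s['tcp_pos'],s['force'],s['ft_torque'])
cv2.imwrite('pics/c10.png',cv2.convertScaleAbs(crop(d,215,195,55,55,10),alpha=1.2))
```

```text
18.575 [0.51472433 0.12374957 0.18114156] [-3.89436365 -0.07369661  5.32822239] [-0.0625276   0.79420857 -0.02119231]
```

View pics/c10.png

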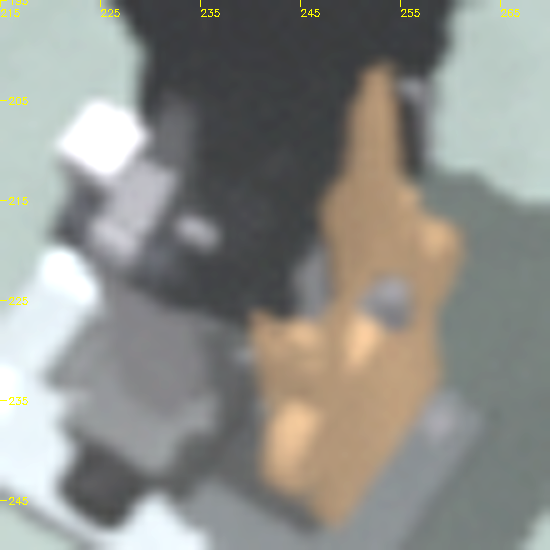

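Call:
servo_tool:
  targets:
    - [0,0,-0.5,0,0,0]
    - [0,0,-0.9,0,0,0]
    - [0,0,-0.9,0,0,0]
    - [0,0,-0.9,0,0,0]

```text
t: 19.08
tcp_pos: [0.5143, 0.1237, 0.1812]
tool_rot: [-0.707, 0.707, -0.002, 0.001]
force: [0.0, 0.9, 3.8]
finger_gap: 0.381
```

Call:
servo_tool:
  targets:
    - [0,0,0,0,0,0]
    - [0,0,0,0,0,0]
    - [0,0,0,0,0,0]
    - [0,0,0,0,0,0]
    - [0,0,0,0,0,0]
  gripper: 60

```text
t: 19.7
tcp_pos: [0.5128, 0.1234, 0.1806]
tool_rot: [0.707, -0.707, 0.001, 0.0]
force: [-0.2, 0.3, 0.0]
finger_gap: 0.703
```

Call:
servo_tool:
  targets:
    - [0,0,-8,0,0,0]
    - [0,0,-20,0,0,0]
    - [0,0,-40,0,0,0]
    - [0,0,-65,0,0,0]
    - [0,0,-90,0,0,0]
    - [0,0,-115,0,0,0]
    - [0,0,-115,0,0,0]

```text
t: 20.58
tcp_pos: [0.5142, 0.1237, 0.2984]
tool_rot: [0.707, -0.707, 0.003, -0.002]
force: [-0.3, -0.0, -0.5]
finger_gap: 0.699
```

Call:
servo_tool:
  targets:
    - [30,0,0,0,0,0]
    - [80,0,0,0,0,0]
    - [130,10,0,0,0,0]
    - [180,20,0,0,0,0]
    - [230,40,0,0,0,0]
    - [280,60,0,0,0,0]
    - [300,80,0,0,0,0]
    - [300,80,0,0,0,0]

```text
t: 21.58
tcp_pos: [0.4313, -0.1772, 0.2953]
tool_rot: [-0.706, 0.708, 0.0, -0.001]
force: [1.5, 0.5, -0.4]
finger_gap: 0.705
```

Run:
```python
from h import *
from station import *
d=snapshot('side');t=snapshot('top');s=sense();print(s['t'],s['tcp_pos'],s['force'])
pickle.dump((d,t),open('pics/end.pkl','wb'))
cv2.imwrite('pics/c11.png',cv2.convertScaleAbs(np.hstack([crop(d,215,175,55,75,7),crop(t,222,155,55,75,7)]),alpha=1.2))
```

```text
21.675 [ 0.43263644 -0.1759223   0.29561281] [ 0.33525914 -0.111277   -0.10367459]
```

Run:
```python
from h import *
d,t=pickle.load(open('pics/end.pkl','rb'))
for n,im,(u0,v0,u1,v1) in(('top',t,(215,150,290,240)),('side',d,(200,165,280,265))):
    h=cv2.cvtColor(im['color'],cv2.COLOR_RGB2HSV)[v0:v1,u0:u1]
    m=((h[...,0]<26)&(h[...,0]>8)&(h[...,1]>70)&(h[...,2]>70)).astype(np.uint8)
    b=((m>0)&(h[...,2]>185)).astype(np.uint8)
    for nm,k in(('all',m),('bright',b)):
        c,_,st,ce=cv2.connectedComponentsWithStats(k)
        print(n,nm,[( (s[:4]+[u0,v0,0,0]).tolist(),int(s[4]),(q+[u0,v0]).round(1).tolist()) for s,q in zip(st[1:],ce[1:]) if s[4]>8])
    for nm,P in dict(tall_top=(.511,.1235,.24),tall_bot=(.511,.1235,.068),short_top=(.519,.1235,.166),topL=(.511,.1405,.24),topR=(.511,.1065,.24)).items(): print(nm,proj(im,np.array(P)).round(1))
```

```text
top all [([225, 184, 37, 31], 637, [242.5, 200.3])]
top bright [([230, 185, 14, 5], 43, [237.2, 187.4]), ([226, 202, 5, 4], 13, [227.9, 203.8]), ([255, 205, 6, 3], 14, [257.4, 206.3])]
tall_top [237.9 186.8]
tall_bot [245.5 212.2]
short_top [241.9 194.7]
topL [227.4 186.1]
topR [248.4 187.5]
side all [([241, 199, 21, 48], 550, [249.6, 223.9])]
side bright [([243, 199, 11, 13], 49, [247.7, 205.3]), ([258, 217, 3, 4], 9, [258.8, 218.7]), ([241, 223, 7, 8], 27, [243.9, 226.6]), ([242, 236, 6, 7], 25, [244.2, 238.8])]
tall_top [247.9 204.3]
tall_bot [253.2 238.9]
short_top [247.3 218.9]
topL [243.2 210.9]
topR [252.6 197.8]
```

Call:
servo_tool:
  targets:
    - [0,0,0,0,0,0]
    - [0,0,0,0,0,0]
    - [0,0,0,0,0,0]
    - [0,0,0,0,0,0]

```text
t: 22.18
tcp_pos: [0.4329, -0.1761, 0.2961]
tool_rot: [0.707, -0.707, 0.001, 0.0]
force: [0.2, 0.2, 0.1]
finger_gap: 0.702
```

```bash
python3 -c "
from station import *
print(sense()['t'],sign_off())"
```

```text
the job is handed in; nothing more can be done
22.175 None
```

The tall template now hangs on the hook in front of the short one, and I handed the job in at 22.2 s. No verdict was reported.

- **Lift and pass:** I drew the template straight up out of the block and passed its hole over the lip. A side picture showed the lip inside the hole.
- **Press back:** It touched the short template with the TCP near x = 0.5045. I pressed about 10 mm further, at about 4.5 N against the 4.4 N expected there; this keeper travel is worked out, not read directly.
- **Lower and release:** It went down about 15 mm with only 1–2 N of rubbing until the bar stopped it, with force z rising to about 7 N. I eased the pressure, opened the fingers, lifted clear and moved away.

**Last checks:**
- **Position:** In both end pictures the tall template's top edge lies within about 1 pixel (about 2 mm) of where it should be when fully hung, upright and square. This was worked out from the pixels, because the limit of viewed pictures had been reached.
- **Robot:** It touches nothing and reads about 0 N.
- **Not confirmed:** The final keeper reading and the short template's place were not measured separately. In the end pictures the plywood shows as one joined patch.
- **Disagreement:** While I eased back 2 mm before letting go, the TCP moved only about 0.3 mm, probably held by friction on the bar. The spring was left to do the rest on release.

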